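# Put the kit vials back in their own wells of the chilling station

### The arm

A 7-joint arm with a two-finger parallel gripper is mounted at the origin on a cart in front of the work surface, level with it; the furniture and walls round the work are solid. World frame = base frame: x ahead of the robot, y to its left, z up, the work surface at z = 0. Lengths are in m, angles in rad, forces in N, time in s.
With the tool pointing down it reaches from about 0.425 to 0.875 m from the base axis. Payload 4.7 kg.
Tool frame: the origin (TCP) lies at the very end of the fingers, on their centre line; the grasp point (between the pads) lies 19 mm behind it; z points along the fingers, y is the line along which they close (so a half turn about z gives the same grasp; the last joint's range is limited). The gripper opens to 87 mm and grips with 3 to 60 N. Pads are 19 mm wide; open, the fingers measure 117 mm over their backs; the gripper's body (75 mm by 190 mm) begins 51 mm behind the grasp point.
Start: joints at [-1.141, 0.321, -0.07, 1.45, 0.023, 1.371, -0.057], TCP at [0.263, 0.595, 0.223] pointing down, gripper open.
Joint ranges: [-2.86, 2.86], [-0.3, 2.09], [-1.38, 1.24], [0.06, 2.45], [-1.56, 4.7], [0.09, 2.05], [-2.69, 2.69]. Speed limits (rad/s): [2.57, 2.57, 3.14, 3.14, 3.14, 3.14, 3.14].

### API

Orientations are given as a rotation vector (axis times angle).
In Python, from bench import ctrl, get_image, job gives the robot as it stands.
- The arm moves only by the shell command python3 -m crank 'ROWS' [FORCE]. ROWS is JSON, a list that holds one entry, the list of rows, each a list of 5 numbers: the shift along the tool's x, y, z in mm, then the turn about the tool's z in rad, then the closure, from -1 (fully open) to 1 (shut), so that 0 is half open. A call has 1 to 10 rows; each row shifts and turns the commanded pose from where the row before left it, along the tool's axes as they then stand; what a row does not reach is not made up. A row lasts 1/12 s, in which the tool goes at most 41.7 mm and 7.16 degrees, less where a joint would pass 70% of its speed; a pose out of reach is approached as far as the arm can. A call with a gripper value outside its range is refused whole. The fingers move at their own pace and stop on an object; FORCE is the grip in N (left out, the last holds). Time passes only in rows, so rows that do not move let the fingers close. It gives the time, the measured TCP pose, the force, the opening and the grip force at its end, in the units of the state.
- ctrl.get_state(): the state, without advancing time (a new reading comes with each control period).
- get_image(name): name is "scene" or "top" or "wrist"; returns a dict with "pixels" (420x560x3 uint8, red, green, blue), "fx", "fy", "cx", "cy" (pixels), "T" (4x4, takes a point from camera to world coordinates); the wrist camera has in their place "T_tool_cam" (4x4, takes a point from camera to tool coordinates, whose origin is the TCP and whose axes are the flange's). Camera axes: x right, y down, z forward; pixel columns grow to the right and rows downward; lengths in m; the calibration is good to about 2 mm. A picture is of the moment at which its call begins: read the wrist's pose just before it. There is no depth.
- job.close_job(): hands the job in; it is judged then, once.
The state is a dict: "time": time; "joint_positions": joint angles; "qd": joint speeds; "joint_torque": joint torques, N m; "position": TCP position; "tool_rot": TCP orientation; "ft_force": force on the tool from outside, world axes, zero at the start; "torque": the same for the moment, N m; "grip_width": opening from 0.0 (shut) to 1.0 (fully open); "grip_force": force on a finger pad.
Only numpy, scipy, OpenCV 4.12 (cv2) and the standard library are available. Lean on these libraries where they do the work, as an engineer would, in place of code of your own. Each camera call takes 0.05 s, during which the arm holds its last target. There are 200 camera calls.

### The job

Someone put the kit's reagent vials back into the wrong wells of the chilling station, and the pipetting protocol goes by the colour of the well. Swap them round so that the red, green, yellow and blue-capped vials each stand upright, fully down, in the well whose collar has the colour of the cap, parking a vial in the empty black-collared well when you need room. Leave the white control vial where it is, and do not tip or drop any vial.

Things in the scene. Friction and masses are not known exactly. Their poses are not given: they have to be found in the camera images.
- vial_red: small amber glass vial with a screw cap whose top is covered red (round, 24 mm across, 52 mm tall, about 30 g). Origin: centre of its underside, z up to the cap; the ribbed white cap, 24 mm across, reaches from 35 mm up to the top at 52 mm and is the place to grip it. At the start it stands in a well of another colour.
- vial_green: small amber glass vial with a screw cap whose top is covered green (round, 24 mm across, 52 mm tall, about 30 g). Origin: centre of its underside, z up to the cap; the ribbed white cap, 24 mm across, reaches from 35 mm up to the top at 52 mm and is the place to grip it. At the start it stands in a well of another colour.
- vial_yellow: small amber glass vial with a screw cap whose top is covered yellow (round, 21 mm across, 46 mm tall, about 30 g). Origin: centre of its underside, z up to the cap; the ribbed blue-grey cap, 21 mm across, reaches from 31 mm up to the top at 46 mm and is the place to grip it. At the start it stands in a well of another colour.
- vial_blue: small amber glass vial with a screw cap whose top is covered blue (round, 21 mm across, 46 mm tall, about 30 g). Origin: centre of its underside, z up to the cap; the ribbed blue-grey cap, 21 mm across, reaches from 31 mm up to the top at 46 mm and is the place to grip it. At the start it stands in a well of another colour.
- vial_white: the control: small white vial with a plain white screw cap, 21 mm across, 46 mm tall, standing in the white-ringed well, where it belongs. Origin: centre of its underside, z up.
- well_red: the red well: insert with a red collar round its mouth. Aluminium, 72x72x22 mm, one of six lying fixed in the station, 2 rows of 3, 76 mm apart. Origin: centre of its underside, z up, x and y along its sides (rows run along y). Round well in the middle: flat floor 6 mm above the origin, 32 mm wide, mouth widening to 44 mm over the top 6 mm; top face 22 mm up. Holds one vial.
- well_green: the green well: insert with a green collar round its mouth. Aluminium, 72x72x22 mm, one of six lying fixed in the station, 2 rows of 3, 76 mm apart. Origin: centre of its underside, z up, x and y along its sides (rows run along y). Round well in the middle: flat floor 6 mm above the origin, 32 mm wide, mouth widening to 44 mm over the top 6 mm; top face 22 mm up. Holds one vial.
- well_yellow: the yellow well: insert with a yellow collar round its mouth. Aluminium, 72x72x22 mm, one of six lying fixed in the station, 2 rows of 3, 76 mm apart. Origin: centre of its underside, z up, x and y along its sides (rows run along y). Round well in the middle: flat floor 6 mm above the origin, 32 mm wide, mouth widening to 44 mm over the top 6 mm; top face 22 mm up. Holds one vial.
- well_blue: the blue well: insert with a blue collar round its mouth. Aluminium, 72x72x22 mm, one of six lying fixed in the station, 2 rows of 3, 76 mm apart. Origin: centre of its underside, z up, x and y along its sides (rows run along y). Round well in the middle: flat floor 6 mm above the origin, 32 mm wide, mouth widening to 44 mm over the top 6 mm; top face 22 mm up. Holds one vial.
- well_spare: the spare well: insert with a black collar, empty at the start. Aluminium, 72x72x22 mm, one of six lying fixed in the station, 2 rows of 3, 76 mm apart. Origin: centre of its underside, z up, x and y along its sides (rows run along y). Round well in the middle: flat floor 6 mm above the origin, 32 mm wide, mouth widening to 44 mm over the top 6 mm; top face 22 mm up. Holds one vial.

How it is judged:
At the end, for the whole second after the job is handed in: Each of the red, green, yellow and blue vials stands in the well of its own colour: within 9 mm of the well's axis, its underside within 4 mm of the well's floor, within 7 degrees of upright, at rest and released; the white control vial stands upright within 15 mm of where it was (horizontal distance between vial_red and well_red below 0.009 m and z of vial_red in the frame of well_red between 0.002 and 0.01 m and angle between each of vial_red, vial_green, vial_yellow, vial_blue, vial_white's own z axis and vertical below 0.12 rad and linear speed of each of vial_red, vial_green, vial_yellow, vial_blue below 0.02 m/s and horizontal distance between vial_green and well_green below 0.009 m and z of vial_green in the frame of well_green between 0.002 and 0.01 m and horizontal distance between vial_yellow and well_yellow below 0.009 m and z of vial_yellow in the frame of well_yellow between 0.002 and 0.01 m and horizontal distance between vial_blue and well_blue below 0.009 m and z of vial_blue in the frame of well_blue between 0.002 and 0.01 m and distance of vial_white from where it was at the start of the episode below 0.015 m); the robot touches nothing.
It fails at once if a vial is tipped more than 35 degrees (angle between any of vial_red, vial_green, vial_yellow, vial_blue, vial_white's own z axis and vertical above 0.61 rad).
It fails at once if a vial is dropped or thrown (moves faster than 0.7 m/s with no finger on it, a fall of about 25 mm) ((linear speed of vial_red above 0.7 m/s and contact force between vial_red and the fingers below 0.02 N) or (linear speed of vial_green above 0.7 m/s and contact force between vial_green and the fingers below 0.02 N) or (linear speed of vial_yellow above 0.7 m/s and contact force between vial_yellow and the fingers below 0.02 N) or (linear speed of vial_blue above 0.7 m/s and contact force between vial_blue and the fingers below 0.02 N) or (linear speed of vial_white above 0.7 m/s and contact force between vial_white and the fingers below 0.02 N)).
It fails at once if the white control vial is taken out of its well or moved 20 mm (distance of vial_white from where it was at the start of the episode above 0.02 m).
It also fails if it takes over 106 s, if anything falls off the work surface, if the arm or the gripper's body presses on something with over 40 N, if the wrist force passes 120 N, or if a joint passes its speed limit or range.

## Working session

There is one attempt and no reset: what is moved stays moved. The work goes in short steps, Python scripts to look and compute and a shell command to move; the robot and the scene stay as the last step left them, time stands still between calls to the robot, and variables do not carry over. Pictures are saved under pics/ and viewed, at most 14 in all, crops included, and the job is handed in when it is done.

```bash
mkdir -p pics; python3 - <<'E'
from bench import ctrl,get_image
import cv2
s=ctrl.get_state();print({k:s[k] for k in('time','position','tool_rot','grip_width')})
for n in('top','scene'):
    i=get_image(n);cv2.imwrite(f'pics/{n}0.png',i['pixels'][...,::-1]);print(n,i['fx'],i['fy'],i['cx'],i['cy'],i['T'])
i=get_image('wrist');print(i['T_tool_cam'])
E
```

```text
{'time': 0.0, 'position': array([0.26234467, 0.5940944 , 0.22148636]), 'tool_rot': array([-6.48266385e-01, -3.07367582e+00,  2.94406401e-03]), 'grip_width': 1.0017218964769226}
top 474.9109597548088 474.9109597548088 281.4288980619881 200.87542330183413 [[ 0.01114335 -0.98117935  0.19277686  0.36693312]
 [-0.99955899 -0.00562325  0.02915818  0.02037788]
 [-0.02752537 -0.19301676 -0.9808093   0.89778327]
 [ 0.          0.          0.          1.        ]]
scene 503.3493402386919 503.3493402386919 280.53684199718003 219.50351033793635 [[ 0.48869827 -0.42830074  0.76008715 -0.12837841]
 [-0.87218381 -0.21820091  0.43781704 -0.33355395]
 [-0.02166565 -0.87689614 -0.48019138  0.4550216 ]
 [ 0.          0.          0.          1.        ]]
[[-1.31333937e-04 -9.68732334e-01 -2.48108138e-01  6.71253898e-02]
 [ 9.99999018e-01 -4.73419939e-04  1.31911592e-03 -6.31031017e-05]
 [-1.39532958e-03 -2.48107721e-01  9.68731445e-01 -1.62534793e-01]
 [ 0.00000000e+00  0.00000000e+00  0.00000000e+00  1.00000000e+00]]
```

View pics/top0.png

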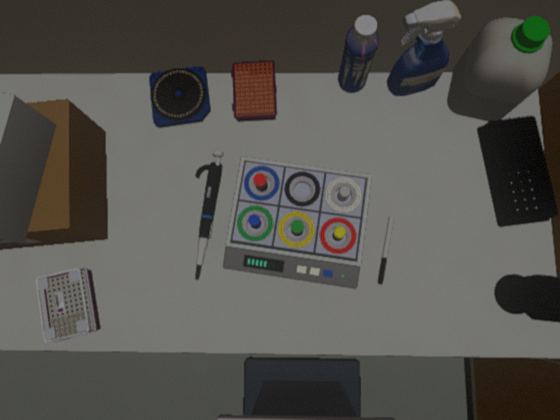

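View pics/scene0.png

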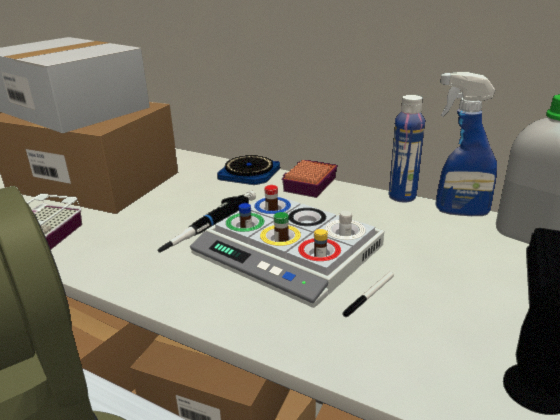

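The top view (up = +x, left = +y) shows these wells, at pixel positions:

| Well | Pixel | Vial in it |
|---|---|---|
| blue | (262,183) | red |
| spare | (302,188) | empty |
| white | (343,194) | white |
| green | (255,222) | blue |
| yellow | (296,229) | green |
| red | (338,236) | yellow |

I'll enlarge both views to read the positions more closely.

```bash
python3 - <<'E'
import cv2
a=cv2.imread('pics/top0.png')[150:270,220:380];cv2.imwrite('pics/topc.png',cv2.resize(a,None,fx=5,fy=5,interpolation=cv2.INTER_CUBIC))
a=cv2.imread('pics/scene0.png')[175:295,190:390];cv2.imwrite('pics/scenec.png',cv2.resize(a,None,fx=4,fy=4,interpolation=cv2.INTER_CUBIC))
E
```

```text
(no output)
```

View pics/topc.png

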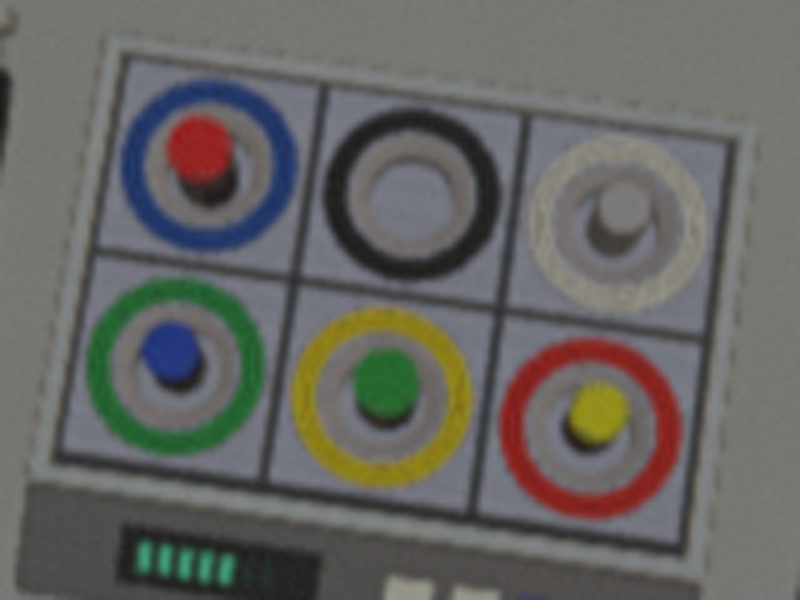

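View pics/scenec.png

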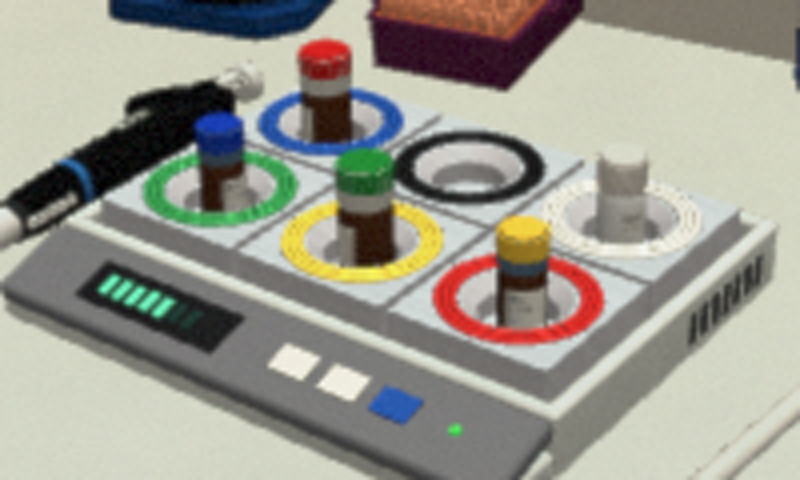

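```bash
cat >geo.py <<'E'
import numpy as np, cv2
from bench import ctrl,get_image
from scipy.optimize import least_squares
from scipy.spatial.transform import Rotation as R
def proj(im,P,T=None):
    T=im['T'] if T is None else T
    c=(np.asarray(P)-T[:3,3])@T[:3,:3]
    return np.c_[im['fx']*c[:,0]/c[:,2]+im['cx'],im['fy']*c[:,1]/c[:,2]+im['cy']]
def wristT(im,s):
    T=np.eye(4);T[:3,:3]=R.from_rotvec(s['tool_rot']).as_matrix();T[:3,3]=s['position'];return T@im['T_tool_cam']
E
python3 - <<'E'
from geo import *
t=get_image('top');c=get_image('scene')
N=['blue','spare','white','green','yellow','red']
ij=np.array([[.5,1],[.5,0],[.5,-1],[-.5,1],[-.5,0],[-.5,-1]])*.076
tp=np.array([[210,165],[412,195],[617,224],[176,366],[382,397],[591,429]])/5+[220,150]-.4
sp=np.array([[331,120],[470,166],[622,215],[221,187],[363,240],[518,298]])/4+[190,175]-.375
def P(p):
    a=p[3];return np.c_[ij@np.array([[np.cos(a),np.sin(a)],[-np.sin(a),np.cos(a)]])+p[:2],np.full(6,p[2])]
f=lambda p:np.r_[proj(t,P(p))-tp,proj(c,P(p))-sp].ravel()
r=least_squares(f,[.55,0,.05,0]);print(r.x,r.fun.round(1))
# top only
r2=least_squares(lambda p:f(p)[:12],r.x);print('top only',r2.x,'scene only',least_squares(lambda p:f(p)[12:],r.x).x)
for n,q in zip(N,P(r.x)):print(n,q.round(4))
ct={'red':([201,149],[325,49]),'white':([625,207],[623,153]),'blue':([172,350],[219,121]),'green':([386,380],[364,157]),'yellow':([599,409],[523,226])}
for k,(a,b) in ct.items():
    a=np.array(a)/5+[220,150]-.4;b=np.array(b)/4+[190,175]-.375
    q=least_squares(lambda q:np.r_[proj(t,[q])-a,proj(c,[q])-b].ravel(),[.55,0,.1]);print(k,q.x.round(4),q.fun.round(1))
s=ctrl.get_state();print(R.from_rotvec(s['tool_rot']).as_matrix().round(3))
E
```

```text
[ 0.52070184  0.01384293  0.04110084 -0.14260195] [-0.3  0.3 -0.2  0.2 -0.2  0.3 -0.3  0.2 -0.3  0.2 -0.4  0.   0.4  0.1
  0.2  0.   0.1  0.4  0.4 -0.1  0.2 -0.3  0.6 -0.4]
top only [ 0.52086518  0.01333696  0.04214278 -0.14277142] scene only [ 0.51860063  0.01330757  0.0422123  -0.14284624]
blue [0.5691 0.0837 0.0411]
spare [0.5583 0.0084 0.0411]
white [ 0.5475 -0.0668  0.0411]
green [0.4939 0.0945 0.0411]
yellow [0.4831 0.0192 0.0411]
red [ 0.4723 -0.056   0.0411]
red [0.5665 0.0842 0.0777] [-0.3  0.2  0.3 -0. ]
white [ 0.5476 -0.0664  0.0707] [-0.4  0.2  0.4 -0.1]
blue [0.4947 0.0936 0.0724] [-0.4  0.3  0.5 -0. ]
green [0.4839 0.0181 0.0788] [-0.3  0.2  0.3 -0. ]
yellow [ 0.4751 -0.0561  0.0712] [-0.5  0.3  0.5 -0.1]
[[-0.915  0.404 -0.   ]
 [ 0.404  0.915 -0.001]
 [-0.    -0.001 -1.   ]]
```

```bash
python3 -m crank '[[[0,-39,0,0,-0.1],[0,-39,0,0,-0.1],[0,-39,0,0,-0.1],[0,-39,0,0,-0.1],[0,-39,0,0,-0.1],[-40,-2,0,0.09,-0.1],[-40,-2,0,0.09,-0.1],[-40,-2,0,0.09,-0.1],[-40,-2,0,0.09,-0.1],[-40,-2,0,0.09,-0.1]]]' 20
```

```text
time: 1.08
position: [0.3439, 0.2955, 0.2228]
tool_rot: [1.324, 2.849, 0.002]
ft_force: [0.6, 0.4, -0.2]
grip_width: 0.553
grip_force: 0.0
```

```bash
python3 -m crank '[[[-40,0,0,0.106,-0.1],[-40,0,0,0.106,-0.1],[-40,0,0,0.106,-0.1],[-40,0,0,0.106,-0.1],[0,20,0,0.106,-0.1],[0,20,0,0.106,-0.1],[0,20,0,0.106,-0.1],[0,20,0,0.106,-0.1],[0,0,0,0,-0.1],[0,0,0,0,-0.1]]]'
cat >> geo.py <<'E'
def rel(p):
    s=ctrl.get_state();m=R.from_rotvec(s['tool_rot']).as_matrix()
    return (m.T@(np.array(p)-s['position'])*1000).round(1), np.degrees(np.arctan2(m[1,1],m[0,1])).round(2)
E
python3 -c "
from geo import *
print(rel([.5665,.084,.2]))"
```

```text
time: 1.92
position: [0.5041, 0.1702, 0.2222]
tool_rot: [2.374, 2.057, -0.002]
ft_force: [-0.8, -0.3, 1.2]
grip_width: 0.551
grip_force: 0.0
(array([-76.4,  74. ,  22.2]), np.float64(-8.19))
```

```bash
python3 -m crank '[[[-26,24.5,0,0,-0.1],[-26,24.5,0,0,-0.1],[-25,25,0,0,-0.1],[0,0,0,0,-0.1],[0,0,0,0,-0.1],[0,0,0,0,-0.1]]]'
python3 - <<'E'
from geo import *
s=ctrl.get_state();i=get_image('wrist');cv2.imwrite('pics/w1.png',i['pixels'][...,::-1])
np.set_printoptions(suppress=True)
T=wristT(i,s)
print(rel([.5665,.084,.2]),proj(i,[[.5665,.084,.0777],[.5691,.0837,.0411],[.4947,.0936,.0720],[.4939,.0945,.0411],[.5583,.0084,.0411]],T).round(1))
E
```

```text
time: 2.42
position: [0.5652, 0.0847, 0.2225]
tool_rot: [-2.372, -2.058, -0.0]
ft_force: [-0.3, -0.5, 0.2]
grip_width: 0.549
grip_force: 0.0
(array([-1.2,  1.7, 22.5]), np.float64(-8.04)) [[281.9 196.8]
 [284.4 189. ]
 [204.  196.1]
 [209.7 188.9]
 [284.2 258.8]]
```

View pics/w1.png

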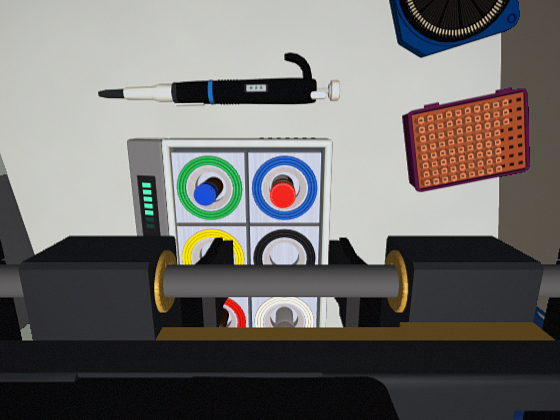

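The wrist view puts the red cap at (283,193) and the blue collar at (284,187). The model predicts both to within about 2 mm, so I'll go down on the red vial.

```bash
python3 -m crank '[[[0,2,40,0,-0.1],[0,0,40,0,-0.1],[0,0,35,0,-0.1],[0,0,30,0,-0.1],[0,0,17,0,-0.1],[0,0,9,0,-0.1],[0,0,0,0,-0.1],[0,0,0,0,-0.1]]]'
python3 - <<'E'
from geo import *
i=get_image('scene')['pixels'][165:295,190:390,::-1];cv2.imwrite('pics/s1.png',cv2.resize(i,None,fx=4,fy=4,interpolation=cv2.INTER_CUBIC))
print(rel([.5665,.0848,.051]))
E
```

```text
time: 3.13
position: [0.5682, 0.0847, 0.0523]
tool_rot: [-2.373, -2.059, -0.001]
ft_force: [0.8, 0.4, 0.1]
grip_width: 0.547
grip_force: 0.0
(array([-0.1, -2.5,  2.1]), np.float64(-8.12))
```

View pics/s1.png

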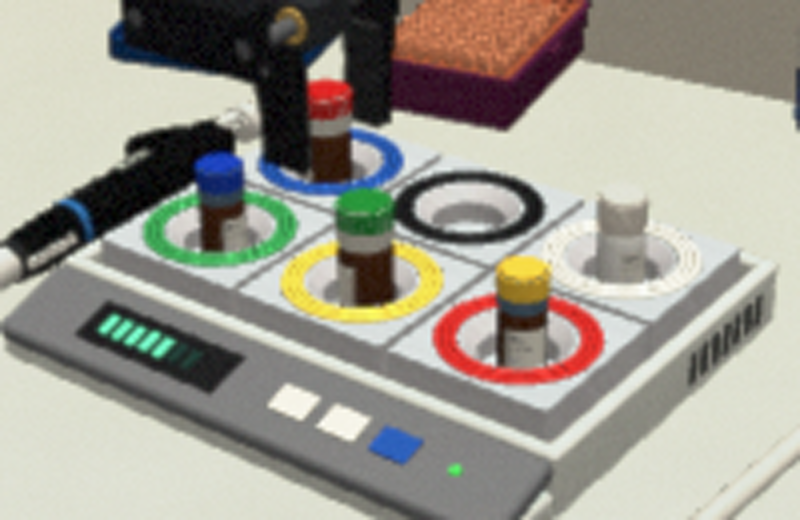

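The fingers stand on either side of the red vial at (330,100–170 in the crop), so I'll grip and lift gently.

```bash
python3 -m crank '[[[0,-1,1,0,-0.1],[0,0,0,0,1],[0,0,0,0,1],[0,0,0,0,1],[0,0,0,0,1],[0,0,0,0,1],[0,0,0,0,1],[0,0,0,0,1],[0,0,0,0,1]]]' 15
```

```text
time: 3.93
position: [0.5672, 0.0837, 0.0507]
tool_rot: [2.374, 2.057, 0.0]
ft_force: [0.5, -0.2, 1.3]
grip_width: 0.265
grip_force: 15.0
```

```bash
python3 -m crank '[[[0,0,-10,0,1],[0,0,-20,0,1],[0,0,-20,0,1],[0,0,-10,0,1],[-20,2,0,0,1],[-30,0,0,0,1],[-25,0,0,0,1],[0,0,0,0,1],[0,0,0,0,1]]]'
python3 - <<'E'
from geo import *
print(rel([.5583,.0092,.051]))
i=get_image('scene')['pixels'][125:275,190:390,::-1];cv2.imwrite('pics/s2.png',cv2.resize(i,None,fx=4,fy=4,interpolation=cv2.INTER_CUBIC))
E
```

```text
time: 4.68
position: [0.5582, 0.0073, 0.1109]
tool_rot: [2.378, 2.053, 0.0]
ft_force: [0.2, 0.4, -0.9]
grip_width: 0.261
grip_force: 15.0
(array([ 1.9, -0.2, 59.9]), np.float64(-8.41))
```

View pics/s2.png

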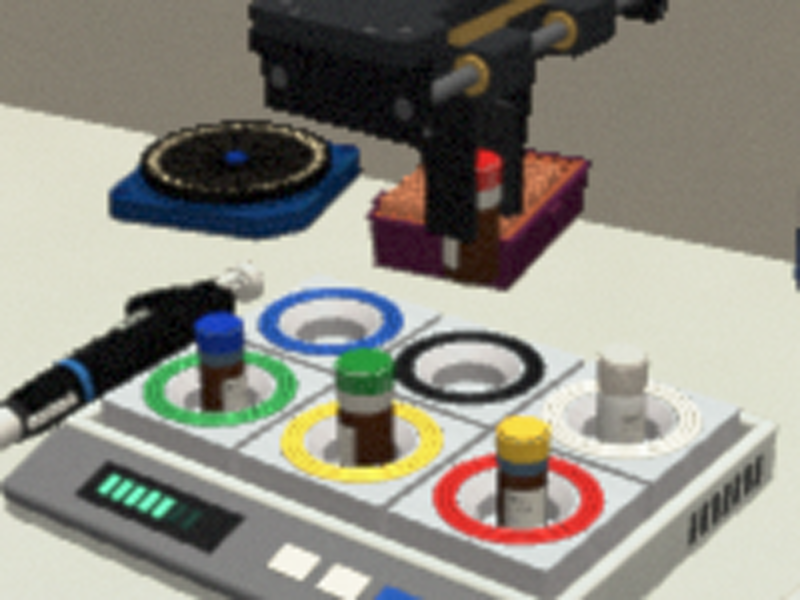

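The red vial is held upright, with its bottom at about (470,282) in the crop, directly above the spare collar at (470,366). I'll lower it and release.

```bash
python3 -m crank '[[[1.5,0,15,0,1],[0,0,20,0,1],[0,0,12,0,1],[0,0,7,0,1],[0,0,4,0,1],[0,0,1.5,0,1],[0,0,0,0,1],[0,0,0,0,1]]]'
```

```text
time: 5.4
position: [0.5589, 0.0111, 0.0515]
tool_rot: [2.374, 2.057, 0.001]
ft_force: [0.0, 0.0, 0.2]
grip_width: 0.255
grip_force: 15.0
```

```bash
python3 -m crank '[[[0,0,0,0,0.6],[0,0,0,0,0.3],[0,0,0,0,-0.1],[0,0,0,0,-0.1],[0,0,-15,0,-0.1],[0,0,-35,0,-0.1],[0,0,-20,0,-0.1],[26,-25,0,0,-0.1],[26,-25,0,0,-0.1],[24,-25,0,0,-0.1]]]'
python3 -m crank '[[[0,0,0,0,-0.1],[0,0,0,0,-0.1],[0,0,0,0,-0.1]]]'
python3 - <<'E'
from geo import *
for k in range(1): print(rel([.4947,.0944,.0475]))
s=ctrl.get_state();i=get_image('wrist');T=wristT(i,s)
print(proj(i,[[.4947,.0944,.0715],[.4939,.0945,.0411],[.5583,.0084,.0411]],T).round(1))
cv2.imwrite('pics/w2.png',i['pixels'][...,::-1])
E
```

```text
time: 6.23
position: [0.4949, 0.0975, 0.1218]
tool_rot: [2.376, 2.055, 0.003]
ft_force: [-0.2, 1.0, -0.1]
grip_width: 0.552
grip_force: 0.0
time: 6.48
position: [0.4956, 0.0962, 0.1214]
tool_rot: [2.374, 2.057, 0.001]
ft_force: [-0.2, -0.1, -0.1]
grip_width: 0.546
grip_force: 0.0
(array([-1.9, -0.8, 73.9]), np.float64(-8.19))
[[278.7 230.5]
 [277.8 217.6]
 [374.5 310.4]]
```

View pics/w2.png

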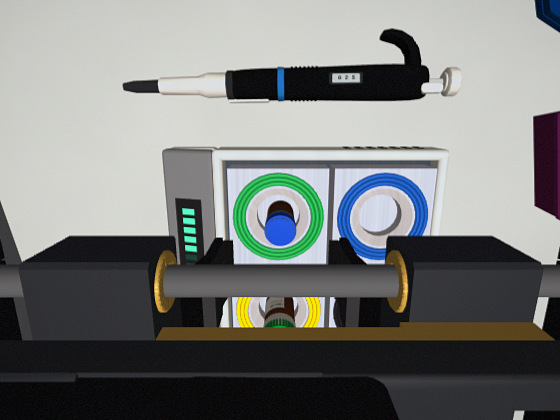

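The blue cap at (280,230) and green collar at (278,216) agree with the model to about 1 mm, so I'll descend and grip.

```bash
python3 -m crank '[[[-1.5,0,25,0,-0.1],[0,0,25,0,-0.1],[0,0,15,0,-0.1],[0,0,8,0,-0.1],[0,0,1,0,-0.1],[0,0,0,0,-0.1],[0,0,0,0,-0.1]]]'
python3 -m crank '[[[0,0,0,0,1],[0,0,0,0,1],[0,0,0,0,1],[0,0,0,0,1],[0,0,0,0,1],[0,0,0,0,1],[0,0,0,0,1],[0,0,0,0,1]]]' 15
```

```text
time: 7.12
position: [0.4961, 0.0948, 0.048]
tool_rot: [2.375, 2.055, 0.003]
ft_force: [-0.0, 0.4, -0.4]
grip_width: 0.549
grip_force: 0.0
time: 7.78
position: [0.4951, 0.0952, 0.0473]
tool_rot: [2.374, 2.057, 0.001]
ft_force: [-1.2, -0.3, 2.0]
grip_width: 0.225
grip_force: 15.0
```

```bash
python3 -m crank '[[[0,0,-10,0,1],[0,0,-20,0,1],[0,0,-20,0,1],[0,20,0,0,1],[0,30,0,0,1],[0,24.5,0,0,1],[0,0,0,0,1],[0,0,0,0,1]]]'
python3 -c "
from geo import *
print(rel([.5691,.0845,.0475]))"
```

```text
time: 8.45
position: [0.5693, 0.0838, 0.0972]
tool_rot: [2.375, 2.055, -0.001]
ft_force: [-1.5, 0.2, -0.7]
grip_width: 0.229
grip_force: 15.0
(array([ 0.7, -0.3, 49.7]), np.float64(-8.26))
```

```bash
python3 -m crank '[[[0,0,15,0,1],[0,0,18,0,1],[0,0,9,0,1],[0,0,5,0,1],[0,0,2.5,0,1],[0,0,0,0,1],[0,0,0,0,1]]]'
```

```text
time: 9.03
position: [0.5691, 0.0847, 0.0483]
tool_rot: [2.374, 2.057, 0.002]
ft_force: [0.9, -0.4, -0.1]
grip_width: 0.224
grip_force: 15.0
```

```bash
python3 -m crank '[[[0,0,0,0,0.6],[0,0,0,0,0.3],[0,0,0,0,-0.1],[0,0,0,0,-0.1],[0,0,-15,0,-0.1],[0,0,-35,0,-0.1],[0,0,-23,0,-0.1],[-26,-25,0,0,-0.1],[-26,-25,0,0,-0.1],[-25,-25,0,0,-0.1]]]'
python3 -m crank '[[[0,0,0,0,-0.1],[0,0,0,0,-0.1],[0,0,0,0,-0.1]]]'
python3 - <<'E'
from geo import *
print(rel([.4839,.0189,.051]))
s=ctrl.get_state();i=get_image('wrist');T=wristT(i,s)
print(proj(i,[[.4839,.0189,.0775],[.4831,.0200,.0411],[.5691,.0845,.0715],[.4939,.0953,.0411]],T).round(1))
cv2.imwrite('pics/w3.png',i['pixels'][...,::-1])
E
```

```text
time: 9.87
position: [0.4829, 0.0181, 0.121]
tool_rot: [2.373, 2.057, 0.001]
ft_force: [-0.7, -1.8, 0.3]
grip_width: 0.547
grip_force: 0.0
time: 10.12
position: [0.4842, 0.0194, 0.1211]
tool_rot: [2.374, 2.057, 0.003]
ft_force: [0.2, 0.5, 0.1]
grip_width: 0.55
grip_force: 0.0
(array([-0.7, -0.4, 70.1]), np.float64(-8.2))
[[279.3 231.7]
 [278.2 214.8]
 [406.1 104.3]
 [277.9 106.3]]
```

View pics/w3.png

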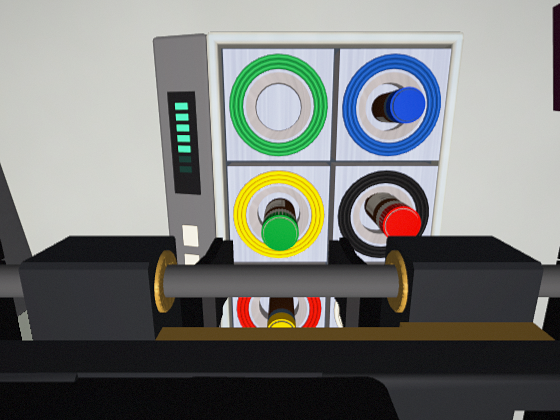

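The blue vial stands in the blue well, its cap at (407,104) as predicted. The red vial stands in the spare well, and the green cap at (280,231) also matches. Green is next.

```bash
python3 -m crank '[[[-0.5,0,25,0,-0.1],[0,0,25,0,-0.1],[0,0,12,0,-0.1],[0,0,8,0,-0.1],[0,0,0,0,-0.1],[0,0,0,0,-0.1]]]'
python3 -m crank '[[[0,0,0,0,1],[0,0,0,0,1],[0,0,0,0,1],[0,0,0,0,1],[0,0,0,0,1],[0,0,0,0,1],[0,0,0,0,1],[0,0,0,0,1]]]' 15
python3 -c "
from geo import *
print(rel([.4939,.0953,.051]))"
```

```text
time: 10.67
position: [0.4841, 0.0188, 0.0507]
tool_rot: [2.373, 2.058, -0.0]
ft_force: [-0.0, -0.5, -0.6]
grip_width: 0.55
grip_force: 0.0
time: 11.33
position: [0.4838, 0.0185, 0.051]
tool_rot: [2.374, 2.057, 0.001]
ft_force: [-0.6, -0.5, 2.9]
grip_width: 0.259
grip_force: 15.0
(array([77.4, -0.9,  0. ]), np.float64(-8.19))
```

```bash
python3 -m crank '[[[0,0,-10,0,1],[0,0,-20,0,1],[0,0,-20,0,1],[20,-1,0,0,1],[30,0,0,0,1],[27,0,0,0,1],[0,0,0,0,1],[0,0,0,0,1]]]'
python3 -c "
from geo import *
print(rel([.4939,.0953,.051]))"
```

```text
time: 12.0
position: [0.4933, 0.0963, 0.1009]
tool_rot: [2.371, 2.061, -0.0]
ft_force: [-0.4, -0.9, -0.8]
grip_width: 0.263
grip_force: 15.0
(array([-0.9,  0.7, 49.9]), np.float64(-7.99))
```

```bash
python3 -m crank '[[[-0.5,0.5,15,0,1],[0,0,18,0,1],[0,0,9,0,1],[0,0,5,0,1],[0,0,2.5,0,1],[0,0,0,0,1],[0,0,0,0,1]]]'
python3 -c "
from geo import *
print(rel([.4751,-.0553,.0475]))"
```

```text
time: 12.58
position: [0.4944, 0.0939, 0.0517]
tool_rot: [2.375, 2.056, 0.002]
ft_force: [0.5, -0.4, 0.0]
grip_width: 0.256
grip_force: 15.0
(array([-150.5,    2.2,    4.1]), np.float64(-8.23))
```

```bash
python3 -m crank '[[[0,0,0,0,0.6],[0,0,0,0,0.3],[0,0,0,0,-0.1],[0,0,0,0,-0.1],[0,0,-15,0,-0.1],[0,0,-35,0,-0.1],[0,0,-20,0,-0.1],[-38,2,0,0,-0.1],[-38,0,0,0,-0.1],[-38,0,0,0,-0.1]]]'
python3 -m crank '[[[-37,0,0,0,-0.1],[0,0,0,0,-0.1],[0,0,0,0,-0.1],[0,0,0,0,-0.1]]]'
python3 - <<'E'
from geo import *
print(rel([.4751,-.0553,.0475]))
s=ctrl.get_state();i=get_image('wrist');T=wristT(i,s)
print(proj(i,[[.4751,-.0553,.0715],[.4723,-.0552,.0411],[.4831,.0200,.0411],[.4939,.0953,.0775]],T).round(1))
cv2.imwrite('pics/w4.png',i['pixels'][...,::-1])
E
```

```text
time: 13.42
position: [0.4798, -0.0197, 0.1218]
tool_rot: [2.371, 2.059, 0.002]
ft_force: [0.4, -1.0, -0.3]
grip_width: 0.553
grip_force: 0.0
time: 13.75
position: [0.4744, -0.055, 0.1211]
tool_rot: [-2.374, -2.057, -0.001]
ft_force: [0.3, 0.6, 0.5]
grip_width: 0.55
grip_force: 0.0
(array([-0.2,  0.7, 73.6]), np.float64(-8.21))
[[281.  228.2]
 [277.1 215.9]
 [276.8 107.8]
 [275.5 -46.9]]
```

View pics/w4.png

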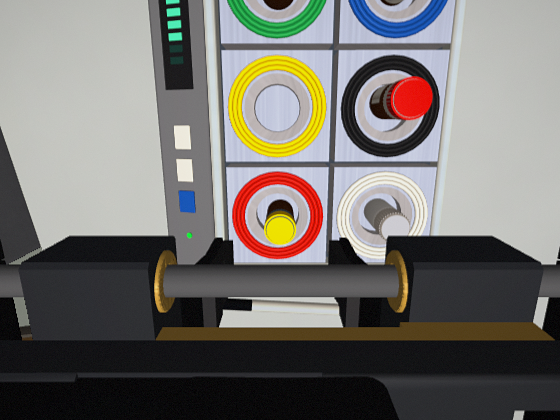

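The yellow cap at (280,229) matches the prediction and the yellow well at (277,107) is empty, so I'll grip.

```bash
python3 -m crank '[[[0,0.5,25,0,-0.1],[0,0,25,0,-0.1],[0,0,15,0,-0.1],[0,0,8,0,-0.1],[0,0,0.5,0,-0.1],[0,0,0,0,-0.1],[0,0,0,0,-0.1]]]'
python3 -m crank '[[[0,0,0,0,1],[0,0,0,0,1],[0,0,0,0,1],[0,0,0,0,1],[0,0,0,0,1],[0,0,0,0,1],[0,0,0,0,1],[0,0,0,0,1]]]' 15
python3 -c "
from geo import *
print(rel([.4831,.0200,.0475]))"
```

```text
time: 14.38
position: [0.4758, -0.0551, 0.0485]
tool_rot: [2.373, 2.058, 0.002]
ft_force: [0.4, 0.1, -0.4]
grip_width: 0.549
grip_force: 0.0
time: 15.05
position: [0.4749, -0.0556, 0.0477]
tool_rot: [2.374, 2.057, 0.0]
ft_force: [-0.5, -0.1, 1.0]
grip_width: 0.225
grip_force: 15.0
(array([76. , -2.6,  0.2]), np.float64(-8.2))
```

```bash
python3 -m crank '[[[0,0,-10,0,1],[0,0,-20,0,1],[0,0,-20,0,1],[20,-2.5,0,0,1],[30,0,0,0,1],[26,0,0,0,1],[0,0,0,0,1],[0,0,0,0,1]]]'
python3 -c "
from geo import *
print(rel([.4831,.0200,.0475]))"
```

```text
time: 15.72
position: [0.4833, 0.0214, 0.098]
tool_rot: [2.371, 2.061, 0.0]
ft_force: [0.0, -0.0, -0.6]
grip_width: 0.223
grip_force: 15.0
(array([-1.4, -0. , 50.5]), np.float64(-8.0))
```

```bash
python3 -m crank '[[[-0.5,0,15,0,1],[0,0,18,0,1],[0,0,9,0,1],[0,0,5,0,1],[0,0,2.5,0,1],[0,0,0,0,1],[0,0,0,0,1]]]'
python3 -m crank '[[[0,0,0,0,0.6],[0,0,0,0,0.3],[0,0,0,0,-0.1],[0,0,0,0,-0.1],[0,0,-15,0,-0.1],[0,0,-35,0,-0.1],[0,0,-23,0,-0.1],[0,25,0,0,-0.1],[0,25,0,0,-0.1],[0,25,0,0,-0.1]]]'
python3 -m crank '[[[0,0,0,0,-0.1],[0,0,0,0,-0.1],[0,0,0,0,-0.1]]]'
python3 - <<'E'
from geo import *
print(rel([.5585,.0095,.051]))
s=ctrl.get_state();i=get_image('wrist');T=wristT(i,s)
print(proj(i,[[.5585,.0095,.0775]],T).round(1))
cv2.imwrite('pics/w5.png',i['pixels'][...,::-1])
E
```

```text
time: 16.3
position: [0.4836, 0.0192, 0.0486]
tool_rot: [2.375, 2.056, 0.001]
ft_force: [-1.0, 0.1, -0.5]
grip_width: 0.226
grip_force: 15.0
time: 17.13
position: [0.5587, 0.0092, 0.1222]
tool_rot: [2.373, 2.058, 0.004]
ft_force: [-0.2, 0.2, 0.5]
grip_width: 0.548
grip_force: 0.0
time: 17.38
position: [0.5564, 0.0088, 0.1206]
tool_rot: [-2.374, -2.056, 0.002]
ft_force: [1.7, 1.1, -0.3]
grip_width: 0.548
grip_force: 0.0
(array([ 1. ,  2.1, 69.6]), np.float64(-8.19))
[[283.1 229.5]]
```

View pics/w5.png

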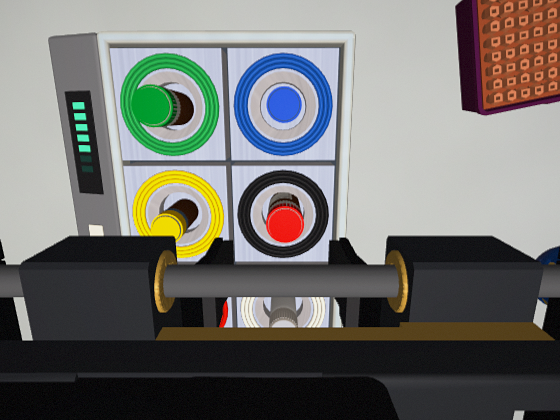

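The green, yellow and blue vials stand in their own wells. The red cap is at (285,223), about 2 mm towards +y of the prediction. I'll go for it with small corrections.

```bash
python3 -m crank '[[[1.5,1.5,25,0,-0.1],[0,0,25,0,-0.1],[0,0,12,0,-0.1],[0,0,7.5,0,-0.1],[0,0,0,0,-0.1],[0,0,0,0,-0.1]]]'
python3 -m crank '[[[0,0,0,0,1],[0,0,0,0,1],[0,0,0,0,1],[0,0,0,0,1],[0,0,0,0,1],[0,0,0,0,1],[0,0,0,0,1],[0,0,0,0,1]]]' 15
python3 -c "
from geo import *
print(rel([.4723,-.0552,.051]))"
```

```text
time: 17.93
position: [0.5591, 0.0101, 0.0521]
tool_rot: [2.374, 2.057, 0.001]
ft_force: [0.5, 0.0, -0.5]
grip_width: 0.551
grip_force: 0.0
time: 18.6
position: [0.5593, 0.0101, 0.052]
tool_rot: [2.374, 2.057, 0.001]
ft_force: [0.2, -0.2, 3.3]
grip_width: 0.262
grip_force: 15.0
(array([-77.1, -76.8,   0.9]), np.float64(-8.19))
```

```bash
python3 -m crank '[[[0,0,-10,0,1],[0,0,-25,0,1],[0,0,-25,0,1],[0,0,-5,0,1],[-15,-15,0,0,1],[-25,-25,0,0,1],[-24,-24,0,0,1],[-13,-13,0,0,1],[0,0,0,0,1],[0,0,0,0,1]]]'
python3 -c "
from geo import *
print(rel([.4723,-.0552,.051]))"
```

```text
time: 19.43
position: [0.4713, -0.0555, 0.1167]
tool_rot: [-2.376, -2.055, -0.002]
ft_force: [0.6, 0.0, 0.2]
grip_width: 0.257
grip_force: 15.0
(array([ 0.3,  0.9, 65.7]), np.float64(-8.29))
```

```bash
python3 -m crank '[[[0,0.5,20,0,1],[0,0,25,0,1],[0,0,11,0,1],[0,0,6,0,1],[0,0,2.5,0,1],[0,0,0.5,0,1],[0,0,0,0,1],[0,0,0,0,1]]]'
python3 -m crank '[[[0,0,0,0,0.6],[0,0,0,0,0.3],[0,0,0,0,-0.1],[0,0,0,0,-0.1],[0,0,-15,0,-0.1],[0,0,-35,0,-0.1],[0,0,-40,0,-0.1],[0,0,-40,0,-0.1],[0,0,-10,0,-0.1],[0,0,0,0,-0.1]]]'
python3 - <<'E'
from geo import *
for n,sl in (('scene',np.s_[175:295,190:390,::-1]),):
    i=get_image(n)['pixels'][sl];cv2.imwrite('pics/end.png',cv2.resize(i,None,fx=4,fy=4,interpolation=cv2.INTER_CUBIC))
E
```

```text
time: 20.1
position: [0.4732, -0.0551, 0.0522]
tool_rot: [2.373, 2.057, 0.002]
ft_force: [-0.9, -0.1, -0.1]
grip_width: 0.26
grip_force: 15.0
time: 20.93
position: [0.4749, -0.0553, 0.1954]
tool_rot: [2.371, 2.054, 0.011]
ft_force: [0.6, -0.0, 0.0]
grip_width: 0.549
grip_force: 0.0
```

View pics/end.png

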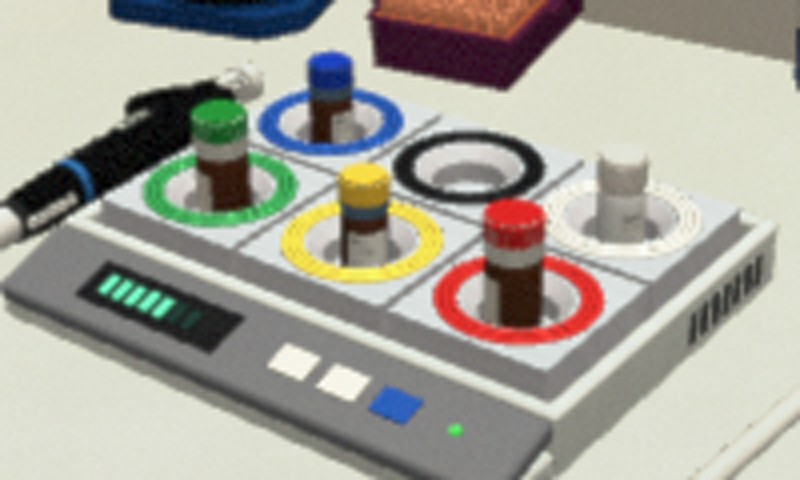

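All four coloured vials stand upright and fully down in their own wells: green (221,160), blue (331,100), yellow (364,215) and red (515,260). The white vial hasn't moved, so I'll hand the job in.

```bash
python3 -m crank '[[[0,0,0,0,-0.1],[0,0,0,0,-0.1],[0,0,0,0,-0.1]]]'; python3 -c "
from bench import job
print(job.close_job())"
```

```text
time: 21.23
position: [0.4712, -0.0552, 0.1898]
tool_rot: [-2.373, -2.056, 0.004]
ft_force: [0.2, -0.2, 0.0]
grip_width: 0.549
grip_force: 0.0
the job is handed in; nothing more can be done
None
```

The job is handed in at about 21 s with no verdict returned: in the final picture the red, green, yellow and blue vials each stand upright in the well of their own colour, and the white control vial has not moved.

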